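# Dock the practice board of a keyhole-surgery trainer

### The arm

A 6-joint arm with a two-finger parallel gripper is mounted at the origin on the work surface. World frame = base frame: x ahead of the robot, y to its left, z up, the work surface at z = 0. Lengths are in mm, angles in degrees, forces in N, time in s.
With the tool pointing down it reaches from about 300 to 850 mm from the base axis. Payload 4.2 kg.
Tool frame: the origin (TCP) lies at the very end of the fingers, on their centre line; the grasp point (between the pads) lies 19 mm behind it; z points along the fingers, y is the line along which they close (so a half turn about z gives the same grasp; the last joint's range is limited). The gripper opens to 91 mm and grips with 3 to 60 N. Pads are 32 mm wide; open, the fingers measure 118 mm over their backs; the gripper's body (76 mm by 178 mm) begins 60 mm behind the grasp point.
Start: joints at [74.427, 18.312, 89.639, -0, 72.044, -1.146], TCP at [143.261, 556.884, 213.976] pointing down, gripper open.
Joint ranges: [-177.97, 177.97], [-48.28, 115.42], [12.27, 149.76], [-77.06, 257.06], [2.81, 150.46], [-146.56, 146.56]. Speed limits (degrees/s): [147.25, 147.25, 180, 180, 180, 180].

### API

Orientations are given as [roll, pitch, yaw] about the fixed x, y, z axes, in that order (R = Rz(yaw) Ry(pitch) Rx(roll)).
In Python, from workcell import env gives the robot as it stands.
- The arm moves only by the shell command python3 -m pendant 'ROWS' [FORCE]. ROWS is a JSON object of lists of equal length, an entry for each row: "translation": the shift along the tool's x, y, z in mm, a list of three; "roll": the turn about the tool's z in rad; "hand": the closure in counts, from 0 (fully open) to 255 (shut). In form: {"translation": [[dx, dy, dz], ...], "roll": [roll, ...], "hand": [hand, ...]}. A call has exactly 8 rows; each row shifts and turns the commanded pose from where the row before left it, along the tool's axes as they then stand; what a row does not reach is not made up. A row lasts 1/12 s, in which the tool goes at most 41.7 mm and 7.16 degrees, less where a joint would pass 70% of its speed; a pose out of reach is approached as far as the arm can. A call with a gripper value outside its range is refused whole. The fingers move at their own pace and stop on an object; FORCE is the grip in N (left out, the last holds). Time passes only in rows, so rows that do not move let the fingers close, or fill a call up. It gives the time, the measured TCP pose, the force, the opening and the grip force at its end, in the units of the state.
- env.state(): the state, without advancing time (a new reading comes with each control period).
- env.grab_frame(name): name is "scene" or "top" or "wrist"; returns a dict with "frame" (400x640x3 uint8, red, green, blue), "z_map" (400x640 float32, mm along the optical axis (not along the pixel's ray), 0 where there is no reading), "fx", "fy", "cx", "cy" (pixels), "dist" ([k1, k2, p1, p2, k3] as OpenCV has them; the pictures are not rectified), "pose" (4x4, takes a point from camera to world coordinates). Camera axes: x right, y down, z forward; pixel columns grow to the right and rows downward; lengths in mm; the calibration is good to about 2 mm. A picture is of the moment at which its call begins.
- env.job_done(): hands the job in; it is judged then, once.
Trained networks look in a picture, given as the dict that the camera call returned (one of the last four; its "shot" number tells which), for a name from the list of things; names that differ only in an ending like _2 or _b are one class to them, and where a whole thing is asked for, a point or a joint stands for the part that bears it (a point fixed in the world has none). Each returns a list of dicts, best first, with "score" (0 to 1); they miss things now and then, are a little off and sometimes report something else, mostly with a low value. They report only what shows in the picture. A call takes as long as a camera call. They do not tell look-alikes from the thing itself.
- env.recognise(picture, label): "rect" ([centre column, centre row, width, height] in pixels, round what is visible of it).
- env.regions_of(picture, label): "pixels" (400x640 bool, what is visible of it) and "rect" ([centre column, centre row, width, height] in pixels, round what is visible of it).
The state is a dict: "time_s": time; "qpos": joint angles; "qvel": joint speeds; "effort": joint torques, N m; "ee_pos": TCP position; "ee_rot": TCP orientation; "force": force on the tool from outside, world axes, zero at the start; "torque": the same for the moment, N m; "gripper_width": finger opening in mm; "gripper_force": force on a finger pad.
Only numpy, scipy, OpenCV 4.12 (cv2) and the standard library are available. Lean on these libraries where they do the work, as an engineer would, in place of code of your own. Each camera call takes 0.05 s, during which the arm holds its last target. There are 200 camera calls.

### The job

Slide the white-and-blue practice board across the bench into the docking corner, keeping it flat on the bench, until it sits square and fully home against both metal fences. Then swing the orange keeper arm over the board until it stops, and leave it there. Leave the other loose things on the bench (grasper, bowl, tape, jar, screwdriver) where they are.

Things in the scene. Friction and masses are not known exactly. Their poses are not given: they have to be found in the camera images.
- board: the practice board: a flat white slab with a blue top carrying six coloured dots, 110 mm (its x) x 150 mm (its y) x 28 mm high, 0.3 to 0.65 kg, lying loose on the bench; too wide to grasp. Origin at the centre of its underside, z up.
- dock: docking corner fixed to the bench: two aluminium fences 24 mm high, 14 mm thick; yellow tape marks its open -x and -y sides. Origin: on the bench, where the docked board's origin lies, axes parallel to the docked board's. Inner face of the far fence at x = 55 mm (y -82 to 94 mm), of the side fence at y = 75 mm (x -55 to 69 mm).
- keeper (a joint): angle (rad) of the orange keeper arm about a vertical pin outside the side fence; grows anticlockwise from above. In dock axes: 0 = swung back, pointing along (-0.83, 0.56); 0.6 = along -x; 2.17 = its stop, along -y, over the board. Stays where left; about 1 N at the knob moves it. A bar 22 mm wide, 33 to 43 mm above the bench: it passes 5 mm over the board.
- keeper_knob (a point): centre of the top of the upright black knob near the end of the keeper arm: 18 mm across, standing from the arm's top (43 mm above the bench) up to 87 mm; 100 mm from the pin.
- keeper_pivot (a point): the keeper's pin axis, at the arm's top surface (43 mm above the bench): 107 mm from the dock's origin along the dock's +y.
- grasper: bystander, leave alone: laparoscopic grasper lying flat: dark shaft, yellow tip, white handle with two blue finger loops, about 350 x 110 x 18 mm; origin at its underside.
- bowl: bystander, leave alone: round steel bowl, 104 mm across, 42 mm high; origin at its underside.
- tape: bystander, leave alone: roll of black tape lying flat, 90 mm across, 24 mm high; origin at its underside.
- jar: bystander, leave alone: white closed jar, 60 mm across, 75 mm high; origin at its underside.
- driver: bystander, leave alone: red-handled screwdriver lying flat, 190 mm long; origin at its underside.
Mind the look-alikes: they are no part of the job. What is shaped like the board but turquoise or yellow is not meant.

How it is judged:
By the outcome, as a careful person would: the job done as asked, in the order asked, and still so for the second after the job is handed in, with the robot touching nothing.
It also fails if it takes over 67 s, if anything falls off the work surface, if the arm or the gripper's body presses on something with over 40 N, if the wrist force passes 120 N, or if a joint passes its speed limit or range.

## Working session

There is one attempt and no reset: what is moved stays moved. The work goes in short steps, Python scripts to look and compute and a shell command to move; the robot and the scene stay as the last step left them, time stands still between calls to the robot, and variables do not carry over. Pictures are saved under pics/ and viewed, at most 10 in all, crops included, and the job is handed in when it is done.

```bash
mkdir -p pics; ls
python3 - <<'E'
from workcell import env
import cv2
for n in ["top","scene"]:
    p=env.grab_frame(n); cv2.imwrite(f"pics/{n}0.png",p["frame"][:,:,::-1])
    print(n,p["fx"],p["cx"],p["dist"],p["pose"].round(2).tolist() if hasattr(p["pose"],'round') else p["pose"])
    for l in ["board","dock","keeper","keeper_knob"]:
        print(l,[(round(r["score"],2),[round(float(v)) for v in r["rect"]]) for r in env.recognise(p,l)])
print(env.state())
E
```

```text
pics
top 406.516854257346 321.1094132668635 [-0.01604262  0.          0.          0.          0.        ] [[-0.01, -1.0, 0.08, 393.68], [-1.0, 0.01, -0.02, -26.43], [0.02, -0.08, -1.0, 1283.24], [0.0, 0.0, 0.0, 1.0]]
board [(0.96, [357, 179, 57, 41]), (0.8, [302, 242, 55, 45]), (0.62, [373, 238, 52, 59]), (0.62, [429, 289, 59, 49])]
dock [(0.7, [237, 178, 72, 64])]
keeper [(0.52, [210, 190, 15, 38])]
keeper_knob [(0.8, [210, 188, 16, 42])]
scene 418.43092545546506 314.71684043588294 [-0.11306878  0.          0.          0.          0.        ] [[-0.85, 0.32, -0.42, 998.94], [0.53, 0.53, -0.66, 734.22], [0.01, -0.78, -0.63, 805.81], [0.0, 0.0, 0.0, 1.0]]
board [(0.84, [333, 139, 34, 28]), (0.83, [364, 209, 45, 48]), (0.72, [320, 175, 50, 40]), (0.55, [276, 201, 52, 46])]
dock [(0.57, [344, 286, 118, 69])]
keeper []
keeper_knob [(0.71, [377, 287, 51, 38])]
{'time_s': 0.5, 'qpos': array([ 7.44272519e+01,  1.83143392e+01,  8.96400854e+01,  3.28447605e-06,
        7.20422433e+01, -1.14321755e+00]), 'qvel': array([-0.21624148,  0.04534926, -0.03122781,  0.04258155,  0.02002753,
       -0.09377606]), 'effort': array([-6.79477071e-04, -4.11993635e+01, -2.32043445e+01,  7.26571865e-02,
        3.86128610e-02, -3.99853309e-05]), 'ee_pos': array([143.2622768 , 556.88838687, 213.94408417]), 'ee_rot': array([1.79996668e+02, 6.33593043e-05, 1.65570468e+02]), 'force': array([-0.06553772,  0.49204818, -0.43771734]), 'torque': array([ 0.01864962,  0.04605477, -0.04134989]), 'gripper_force': 0.0, 'gripper_width': 91.29011786977718}
```

View pics/top0.png

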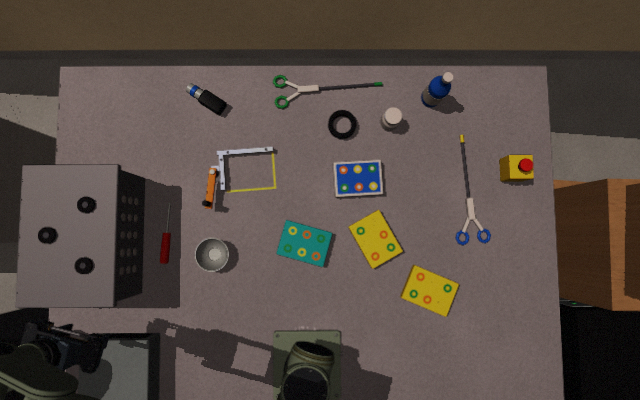

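View pics/scene0.png

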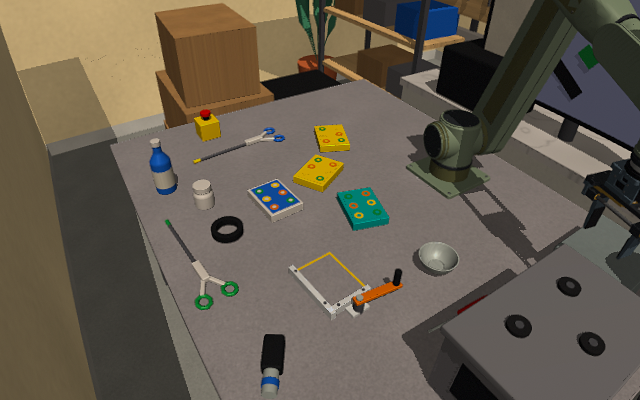

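The top view shows image up as world +x and image left as world +y. The white/blue board is at (357,179). The dock's far fence runs along (222..272, 150), and its side fence along col 221. The orange keeper is at about (210,188), with its knob end down at about (208,203). Both look-alike colours sit below the board and are out of the path. Next I measure coarsely.

```bash
cat > h.py <<'E'
import numpy as np, cv2
from workcell import env
def K(p): return np.array([[p["fx"],0,p["cx"]],[0,p["fy"],p["cy"]],[0,0,1.]])
def onplane(p,uv,z):
    """pixels -> world points on the horizontal plane z"""
    uv=np.asarray(uv,float).reshape(-1,1,2)
    n=cv2.undistortPoints(uv,K(p),np.array(p["dist"]))[:,0]
    T=np.array(p["pose"]); d=np.c_[n,np.ones(len(n))]@T[:3,:3].T; o=T[:3,3]
    return o+d*((z-o[2])/d[:,2])[:,None]
def cloud(p):
    """world xyz for every pixel from the depth map"""
    h,w=p["z_map"].shape; u,v=np.meshgrid(np.arange(w),np.arange(h))
    n=cv2.undistortPoints(np.stack([u,v],-1).reshape(-1,1,2).astype(float),K(p),np.array(p["dist"]))[:,0]
    T=np.array(p["pose"]); q=np.c_[n,np.ones(len(n))]*p["z_map"].reshape(-1,1)
    return (q@T[:3,:3].T+T[:3,3]).reshape(h,w,3)
def hsv(p): return cv2.cvtColor(p["frame"],cv2.COLOR_RGB2HSV)
def ortho(p,z,x0,x1,y0,y1,s):
    """metric picture of plane z: row down = -x, column right = -y, s mm per px"""
    X,Y=np.meshgrid(np.arange(x1,x0,-s),np.arange(y1,y0,-s),indexing="ij")
    T=np.array(p["pose"]); P=np.stack([X,Y,np.full_like(X,z)],-1).reshape(-1,3)
    c=(P-T[:3,3])@T[:3,:3]
    r,_=cv2.projectPoints(c,np.zeros(3),np.zeros(3),K(p),np.array(p["dist"]))
    m=r.reshape(*X.shape,2).astype(np.float32)
    return cv2.remap(p["frame"],m[...,0],m[...,1],cv2.INTER_LINEAR)
E
python3 - <<'E'
from h import *
p=env.grab_frame("top"); C=cloud(p)
for l in ["board","bowl","tape","jar","driver","keeper_knob","dock"]:
    for r in env.regions_of(p,l):
        if r["score"]<.4: continue
        m=r["pixels"]; P=C[m]
        print(l,round(r["score"],2),[round(float(v)) for v in r["rect"]],"med",np.median(P,0).round(),"min",P.min(0).round(),"max",P.max(0).round())
        if l in("board",):
            uv=np.argwhere(m)[:,::-1]; Q=onplane(p,uv,28)[:,:2].astype(np.float32); print("  ",[np.round(a,1) for a in cv2.minAreaRect(Q)], p["frame"][m].mean(0).round())
H=hsv(p)
yl=(H[...,0]>20)&(H[...,0]<35)&(H[...,1]>130); yl[:,:180]=0; yl[:,290:]=0; yl[:140]=0;yl[200:]=0
Q=onplane(p,np.argwhere(yl)[:,::-1],0)[:,:2]; print("tape",len(Q),Q.min(0),Q.max(0))
og=(H[...,0]<17)&(H[...,1]>170)&(H[...,2]>100); og[:,:180]=0; og[:,290:]=0; og[:140]=0; og[220:]=0
Q=onplane(p,np.argwhere(og)[:,::-1],43)[:,:2].astype(np.float32); print("orange",len(Q),cv2.minAreaRect(Q))
w=C[140:220,180:290]; 
print("fence z", np.percentile(w[...,2],[5,50,90,97]))
E
```

```text
board 0.92 [374, 238, 49, 61] med [ 380. -213.   28.] min [ 291. -292.   -1.] max [ 471.  -26. 1283.]
   [array([ 380.5, -213.9]), array([150.6, 110.5]), np.float64(28.5)] [167. 145.  26.]
board 0.89 [359, 181, 50, 45] med [ 570. -163.   27.] min [ 394. -239.    3.] max [ 627.  -26. 1283.]
   [array([ 569.1, -163.2]), array([111.3, 149.3]), np.float64(2.8)] [ 76.  91. 121.]
board 0.78 [431, 289, 58, 50] med [ 221. -375.   27.] min [ 138. -476.   -9.] max [ 394.  -26. 1283.]
   [array([ 221.3, -374.6]), array([157.9, 112.2]), np.float64(66.4)] [164. 139.  26.]
board 0.63 [305, 242, 54, 47] med [370.   3.  28.] min [299. -82.  -6.] max [ 442.   92. 1283.]
   [array([368.8,   4.4]), array([153.4, 114.7]), np.float64(74.1)] [ 43. 117.  99.]
bowl 0.64 [212, 256, 35, 34] med [337. 293.  19.] min [288. -26.  -4.] max [ 394.  337. 1283.]
tape 0.65 [342, 122, 26, 33] med [ 744. -119.   22.] min [ 701. -160.   -5.] max [801. -74.  29.]
jar 0.8 [393, 122, 21, 20] med [ 746. -263.   71.] min [ 394. -296.   -7.] max [ 790.  -26. 1283.]
jar 0.68 [210, 189, 14, 42] med [537. 290.  43.] min [394. -26.  -6.] max [ 602.  321. 1283.]
driver 0.91 [164, 234, 10, 61] med [361. 432.  21.] min [307. 422.  -8.] max [491. 461.  31.]
keeper_knob 0.67 [211, 192, 15, 40] med [531. 290.  42.] min [394. -26.  -6.] max [ 599.  322. 1283.]
dock 0.81 [238, 178, 70, 64] med [601. 262.  24.] min [394. -26.  -5.] max [ 676.  321. 1283.]
dock 0.49 [473, 188, 35, 115] med [ 450. -510.    8.] min [ 358. -578.   -7.] max [ 711.  -26. 1283.]
tape 170 [534.7864153   97.99929852] [656.1948471  249.76199383]
orange 203 ((540.5449829101562, 292.2093811035156), (20.936399459838867, 123.82748413085938), 84.10454559326172)
fence z [-4.84003645 -0.36223643 10.10245927 41.32042718]
```

```bash
cat >> h.py <<'E'
def go(x,y,z,yaw):
    """prints the roll (rad) to reach yaw, and the shift in tool axes once at that yaw"""
    s=env.state(); a=np.radians(yaw); d=np.array([x,y,z])-s["ee_pos"]
    roll=-((yaw-s["ee_rot"][2]+180)%360-180)
    print("t",round(s["time_s"],2),"at",s["ee_pos"].round(1),s["ee_rot"].round(1),"roll",round(np.radians(roll),3),
      "shift",np.round([d[0]*np.cos(a)+d[1]*np.sin(a),d[0]*np.sin(a)-d[1]*np.cos(a),-d[2]],1),"F",s["force"].round(1))
E
python3 -m pendant '{"translation":[[0,0,-18],[0,0,-18],[0,0,-18],[0,0,-18],[0,0,-18],[0,0,-18],[0,0,-18],[0,0,-18]],"roll":[0.12,0.12,0.12,0.12,0.12,0.12,0.12,0.12],"hand":[0,0,0,0,0,0,0,0]}'
python3 -c "
from h import *
go(480,175,360,95)
p=env.grab_frame('wrist');s=env.state();print(p['pose'].round(2),p['fx'])"
```

```text
time_s: 1.57
ee_pos: [143.2, 556.7, 358.9]
ee_rot: [180.0, -0.0, 110.2]
force: [0.7, 0.4, -0.9]
gripper_width: 91.1
gripper_force: 0.0
t 1.57 at [143.2 556.7 358.9] [180.   -0.  110.2] roll 0.266 shift [-409.6  302.2   -1.1] F [ 0.7  0.4 -0.9]
[[ 9.4000e-01  3.4000e-01  9.0000e-02  1.1721e+02]
 [ 3.5000e-01 -9.1000e-01 -2.4000e-01  6.2493e+02]
 [-0.0000e+00  2.6000e-01 -9.7000e-01  5.2980e+02]
 [ 0.0000e+00  0.0000e+00  0.0000e+00  1.0000e+00]] 298.75938642419965
```

```bash
python3 -m pendant '{"translation":[[0,0,0],[0,0,0],[-20,23,0],[-22,26,0],[-24,28,0],[-24,28,0],[-24,28,0],[-24,28,0]],"roll":[0.12,0.12,0.026,0,0,0,0,0],"hand":[0,0,0,0,0,0,0,0]}' >/dev/null
python3 -m pendant '{"translation":[[-28,32,0],[-28,32,0],[-28,32,0],[-28,32,0],[-28,32,15],[-28,32,30],[-28,32,30],[-26,32,30]],"roll":[0,0,0,0,0,0,0,0],"hand":[0,0,0,0,0,0,0,0]}'
python3 -c "
from h import *
go(590,235,250,95)
p=env.grab_frame('wrist');cv2.imwrite('pics/w1.png',p['frame'][:,:,::-1])
s=cv2.cvtColor(ortho(p,24,440,740,40,340,0.5),cv2.COLOR_RGB2BGR);cv2.imwrite('pics/o1.png',s)"
```

```text
time_s: 2.95
ee_pos: [568.1, 254.2, 270.3]
ee_rot: [180.0, -0.0, 95.4]
force: [0.4, 0.0, -0.3]
gripper_width: 91.3
gripper_force: 0.0
t 2.95 at [568.1 254.2 270.3] [180.   -0.   95.4] roll 0.008 shift [-21.1  20.1  20.3] F [ 0.4  0.  -0.3]
```

View pics/o1.png

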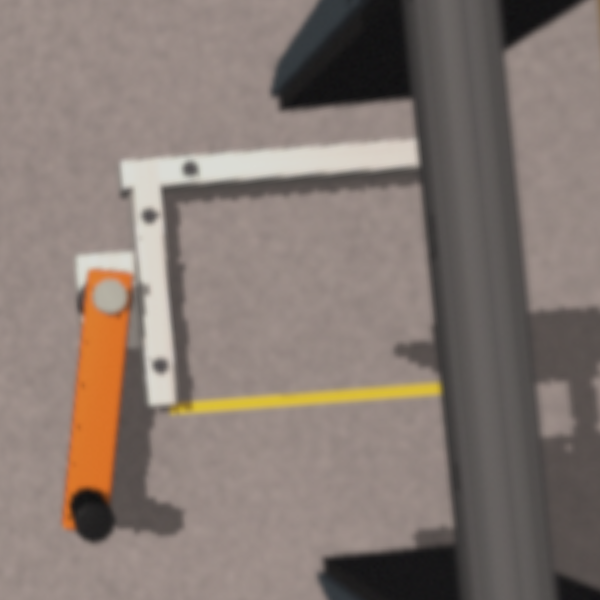

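The ortho picture (0.5 mm/px, plane z=24) shows the inner corner at about (163,187). The far fence's inner edge runs to (420,167), and the side fence's to (176,403). The pin is at (110,297) and the knob top at about (92,515). Dock yaw is about 4.2°. Next I fit the edges and view the board.

```bash
cat > dk.py <<'E'
from h import *
def dock(p,plot=None):
    o=ortho(p,24,440,740,40,340,0.5); H=cv2.cvtColor(o,cv2.COLOR_RGB2HSV); g=cv2.cvtColor(o,cv2.COLOR_RGB2GRAY).astype(float)
    gx=-np.gradient(cv2.GaussianBlur(g,(0,0),2),axis=0); gy=-np.gradient(cv2.GaussianBlur(g,(0,0),2),axis=1)
    A=[]; 
    for c in range(195,400,5):
        r=155+np.argmax(gx[155:205,c]); A.append((340-.5*c,740-.5*r))
    B=[]
    for r in range(215,390,5):
        c=145+np.argmax(gy[r,145:200]); B.append((740-.5*r,340-.5*c))
    def fit(Q):
        Q=np.array(Q); k=np.polyfit(*Q.T,1)
        for _ in range(3):
            e=abs(np.polyval(k,Q[:,0])-Q[:,1]); k=np.polyfit(*Q[e<1.5].T,1)
        return k,e.mean()
    (a,ea),(b,eb)=fit(A),fit(B)   # x=a0*y+a1 ; y=b0*x+b1
    x=(a[0]*b[1]+a[1])/(1-a[0]*b[0]); y=b[0]*x+b[1]
    d=(np.arctan(-a[0])+np.arctan(b[0]))/2; R=np.array([[np.cos(d),-np.sin(d)],[np.sin(d),np.cos(d)]])
    print("yaws",np.degrees([np.arctan(-a[0]),np.arctan(b[0])]).round(2),"corner",round(x,1),round(y,1),"err",ea,eb,"origin",(np.array([x,y])-R@[55,75]).round(1),"pivot",(np.array([x,y])+R@[-55,32]).round(1))
E
python3 - <<'E'
from dk import *
p=env.grab_frame("wrist"); dock(p); C=cloud(p); H=hsv(p)
print(env.state()["ee_pos"])
for r in env.regions_of(p,"keeper_knob")[:2]:
    m=r["pixels"]; P=C[m&(H[...,2]<70)&(C[...,2]>75)&(C[...,2]<100)]; print("knob",r["score"],len(P),P.mean(0) if len(P) else 0, P.min(0) if len(P) else 0,P.max(0) if len(P) else 0)
og=(H[...,0]<17)&(H[...,1]>150)&(H[...,2]>90)
Q=onplane(p,np.argwhere(og)[:,::-1],43)[:,:2].astype(np.float32); print("orange",cv2.minAreaRect(Q), np.median(C[og],0))
bright=(H[...,1]<50)&(H[...,2]>190); print("fence top z",np.median(C[bright],0))
E
```

```text
yaws [4.26 4.4 ] corner 647.3 259.9 err 0.16202090592335247 0.24603441376550564 origin [598.2 181. ] pivot [590.1 287.7]
[568.19317936 251.71193629 265.20466677]
knob 0.85 193 [492.88518727 297.9043532   86.42705847] [484.10342711 289.34874028  76.24427823] [500.48024464 305.39236394  89.03926301]
orange ((461.7867736816406, 355.92822265625), (70.41405487060547, 314.9998779296875), 53.496543884277344) [499.53504641 305.35917327  41.77673975]
fence top z [650.88502247 260.67186289  24.06589835]
```

```bash
python3 -m pendant '{"translation":[[-20,0,5],[-30,0,5],[-35,0,5],[-38,0,5],[-38,0,0],[-38,0,0],[-38,0,0],[-38,0,0]],"roll":[0,0,0,0,0,0,0,0],"hand":[0,0,0,0,0,0,0,0]}' >/dev/null
python3 -m pendant '{"translation":[[-30,0,0],[-30,0,0],[-20,0,0],[-10,0,0],[0,0,0],[0,0,0],[0,0,0],[0,0,0]],"roll":[0,0,0,0,0,0,0,0],"hand":[0,0,0,0,0,0,0,0]}'
python3 - <<'E'
from h import *
p=env.grab_frame("wrist"); C=cloud(p); H=hsv(p)
o=ortho(p,28,440,700,-300,0,0.5); cv2.imwrite("pics/o2.png",o[:,:,::-1])
for r in env.regions_of(p,"board"):
    m=r["pixels"]; uv=np.argwhere(m&(C[...,2]>20))[:,::-1]; Q=onplane(p,uv,28)[:,:2].astype(np.float32)
    print(round(r["score"],2),cv2.minAreaRect(Q),np.median(C[m],0).round(1),p["frame"][m].mean(0).round())
b=(H[...,0]>100)&(H[...,0]<130)&(H[...,1]>150)&(H[...,2]>60)
n,l,s,c=cv2.connectedComponentsWithStats(b.astype(np.uint8)); k=1+np.argmax(s[1:,4])
print("blue",cv2.minAreaRect(onplane(p,np.argwhere(l==k)[:,::-1],28)[:,:2].astype(np.float32)),np.median(C[l==k],0))
E
```

```text
time_s: 4.43
ee_pos: [600.8, -105.9, 251.8]
ee_rot: [180.0, -0.0, 95.5]
force: [-0.5, 0.7, -0.7]
gripper_width: 91.1
gripper_force: 0.0
0.98 ((371.8868103027344, 5.4170074462890625), (149.374755859375, 112.92212677001953), 74.07990264892578) [376.    8.4  28.8] [ 60. 144. 123.]
0.74 ((571.8199462890625, -158.81637573242188), (109.15348052978516, 143.69361877441406), 3.078054428100586) [ 571.2 -151.7   28.8] [107. 127. 157.]
0.68 ((380.2214660644531, -206.7691650390625), (154.68240356445312, 95.25513458251953), 29.08245086669922) [ 402.3 -186.8   28.9] [201. 176.  49.]
blue ((571.1721801757812, -163.87368774414062), (90.3408432006836, 132.46571350097656), 3.015126943588257) [ 570.86353667 -154.92681397   28.83418304]
```

View pics/o2.png

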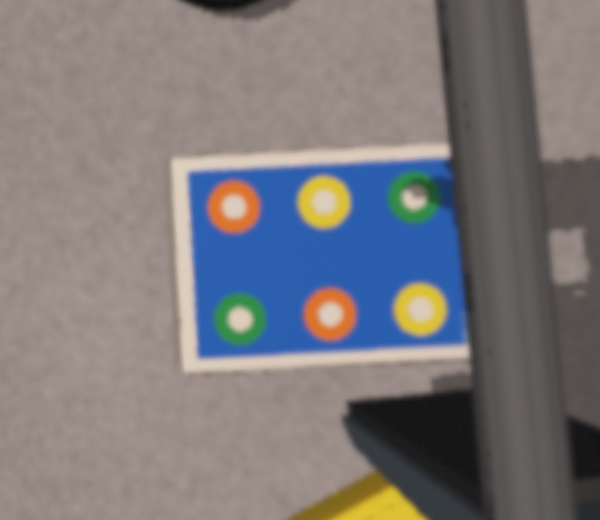

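Board: centre (571.4,-163.9), yaw 3.0°. In the ortho view its left edge runs (172,158)–(184,372). Dock: origin (598.2,181), yaw 4.3°. I go behind the board's -y face with the fingers partly open.

```bash
python3 -c "
from h import *
go(580,-282,60,94.3)"
```

```text
t 4.53 at [ 600.9 -106.3  251.7] [180.   -0.   95.4] roll 0.02 shift [-173.7  -34.   191.7] F [ 0.1 -0.6  0.7]
```

```bash
python3 -m pendant '{"translation":[[-20,-4,0],[-30,-6,0],[-32,-6,0],[-32,-6,10],[-32,-6,25],[-27,-6,30],[0,0,35],[0,0,35]],"roll":[0.02,0,0,0,0,0,0,0],"hand":[60,60,60,60,60,60,60,60]}' 20 >/dev/null
python3 -m pendant '{"translation":[[0,0,30],[0,0,26],[0,0,0],[0,0,0],[0,0,0],[0,0,0],[0,0,0],[0,0,0]],"roll":[0,0,0,0,0,0,0,0],"hand":[60,60,60,60,60,60,60,60]}'
python3 -c "
from h import *
go(580,-280,9,94.3)"
```

```text
time_s: 5.87
ee_pos: [580.8, -283.0, 62.2]
ee_rot: [179.8, 0.1, 94.2]
force: [0.3, -0.3, -0.3]
gripper_width: 69.6
gripper_force: 0.0
t 5.87 at [ 580.8 -283.    62.2] [1.798e+02 1.000e-01 9.420e+01] roll -0.002 shift [ 3.  -0.6 53.2] F [ 0.3 -0.3 -0.3]
```

```bash
python3 -m pendant '{"translation":[[0,0,20],[0,0,20],[0,0,13],[5,0,0],[8,0,0],[8,0,0],[8,0,0],[8,0,0]],"roll":[0,0,0,0,0,0,0,0],"hand":[60,60,60,60,60,60,60,60]}'
python3 -m pendant '{"translation":[[9,0,0],[10,0,0],[10,0,0],[11,0,0],[12,0,0],[12,0,0],[12,0,0],[12,0,0]],"roll":[0,0,0,0,0,0,0,0],"hand":[60,60,60,60,60,60,60,60]}'
python3 -c "
from h import *
go(598.2-.997*52.6+.075*103,181-.075*52.6-.997*103,9,94.3)"
```

```text
time_s: 6.53
ee_pos: [578.3, -245.7, 9.0]
ee_rot: [179.8, 0.1, 94.2]
force: [0.8, -2.6, 0.9]
gripper_width: 69.6
gripper_force: 1.7
time_s: 7.2
ee_pos: [570.5, -156.6, 7.4]
ee_rot: [-180.0, -0.0, 94.2]
force: [0.8, -4.0, 3.0]
gripper_width: 69.6
gripper_force: 2.0
t 7.2 at [ 570.5 -156.6    7.4] [-180.    -0.    94.2] roll -0.002 shift [231.6   0.3  -1.6] F [ 0.8 -4.   3. ]
```

```bash
python3 -m pendant '{"translation":[[12,0,-0.4],[12,0,-0.4],[12,0,-0.4],[12,0,-0.4],[12,0,0],[12,0,0],[12,0,0],[12,0,0]],"roll":[0,0,0,0,0,0,0,0],"hand":[60,60,60,60,60,60,60,60]}' >/dev/null
python3 -m pendant '{"translation":[[12,0,0],[12,0,0],[12,0,0],[12,0,0],[11,0,0],[11,0,0],[10,0,0],[8,0,0]],"roll":[0,0,0,0,0,0,0,0],"hand":[60,60,60,60,60,60,60,60]}' 
python3 -m pendant '{"translation":[[7,0,0],[6,0,0],[5,0,0],[4,0,0],[3,0,0],[2,0,0],[0,0,0],[0,0,0]],"roll":[0,0,0,0,0,0,0,0],"hand":[60,60,60,60,60,60,60,60]}'
python3 - <<'E'
from h import *
go(598.2-.997*52.6+.075*103,181-.075*52.6-.997*103,9,94.3)
p=env.grab_frame("top"); H=hsv(p)
b=(H[...,0]>100)&(H[...,0]<130)&(H[...,1]>150)&(H[...,2]>50); b[140:230,200:400]&=True; b[:140]=0;b[230:]=0;b[:,:200]=0;b[:,400:]=0
print(b.sum(),cv2.minAreaRect(onplane(p,np.argwhere(b)[:,::-1],28)[:,:2].astype(np.float32)))
E
```

```text
time_s: 8.53
ee_pos: [557.3, 26.7, 9.1]
ee_rot: [-180.0, -0.0, 94.2]
force: [-0.1, -1.8, -1.2]
gripper_width: 69.8
gripper_force: 1.1
time_s: 9.2
ee_pos: [555.6, 52.8, 9.2]
ee_rot: [180.0, -0.0, 94.2]
force: [-0.6, 0.3, 0.1]
gripper_width: 69.6
gripper_force: 0.0
t 9.2 at [555.6  52.8   9.2] [180.   -0.   94.2] roll -0.003 shift [21.7 -0.5  0.2] F [-0.6  0.3  0.1]
275 ((546.08740234375, 159.10165405273438), (90.25965881347656, 103.53809356689453), 4.284303665161133)
```

```bash
python3 -m pendant '{"translation":[[4,0,0],[5,0,0],[5,0,0],[4,0,0],[3,0,0],[2,0,0],[1,0,0],[0,0,0]],"roll":[0,0,0,0,0,0,0,0],"hand":[60,60,60,60,60,60,60,60]}' 
python3 -m pendant '{"translation":[[-10,0,0],[-20,0,0],[-20,0,-30],[0,0,-41],[0,0,-41],[0,0,-41],[0,0,-41],[0,0,0]],"roll":[0,0,0,0.12,0.12,0.12,0.12,0.12],"hand":[60,60,60,60,60,60,60,60]}'
python3 - <<'E'
from h import *
p=env.grab_frame("wrist"); H=hsv(p)
b=(H[...,0]>100)&(H[...,0]<130)&(H[...,1]>150)&(H[...,2]>60)
n,l,s,c=cv2.connectedComponentsWithStats(b.astype(np.uint8)); k=1+np.argmax(s[1:,4])
r=cv2.minAreaRect(onplane(p,np.argwhere(l==k)[:,::-1],28)[:,:2].astype(np.float32)); print("blue",r)
a=np.radians(4.3); R=np.array([[np.cos(a),-np.sin(a)],[np.sin(a),np.cos(a)]]); O=np.array([598.2,181])
q=R.T@(np.array(r[0])-O); print("dock axes",q)
t=O+R@[q[0]-55-16-30,-5]; go(*t,200,4.3)
E
```

```text
time_s: 9.92
ee_pos: [553.8, 76.8, 9.2]
ee_rot: [180.0, -0.0, 94.2]
force: [0.8, -1.5, 0.9]
gripper_width: 69.6
gripper_force: 0.7
time_s: 10.58
ee_pos: [561.8, 26.4, 212.0]
ee_rot: [179.2, -0.6, 59.4]
force: [0.8, 0.0, 0.9]
gripper_width: 69.7
gripper_force: 0.0
blue ((544.1827392578125, 169.51577758789062), (91.05990600585938, 131.71096801757812), 4.3906402587890625)
dock axes [-54.72628174  -7.40175042]
t 10.63 at [560.   26.3 208.1] [179.5  -0.4  59.2] roll 0.958 shift [-106.  -146.4    8.1] F [-0.2  0.6 -0.5]
```

```bash
python3 -m pendant '{"translation":[[0,0,0],[0,0,0],[0,0,0],[0,0,0],[0,0,0],[0,0,0],[0,0,0],[0,0,0]],"roll":[0.12,0.12,0.12,0.12,0.12,0.12,0.12,0.118],"hand":[60,60,60,60,60,60,60,60]}'  >/dev/null
python3 -m pendant '{"translation":[[-15,-20,0],[-20,-28,0],[-22,-30,0],[-22,-30,10],[-20,-28,20],[-7,-10,35],[0,0,35],[0,0,30]],"roll":[0,0,0,0,0,0,0,0],"hand":[60,60,60,60,60,60,60,60]}'
python3 - <<'E'
from h import *
a=np.radians(4.3); R=np.array([[np.cos(a),-np.sin(a)],[np.sin(a),np.cos(a)]]); O=np.array([598.2,181])
s=env.state(); print("dock axes",R.T@(s["ee_pos"][:2]-O))
t=O+R@[-54.7-55-16-30,-5]; go(*t,9,4.3)
E
```

```text
time_s: 11.97
ee_pos: [436.6, 163.0, 70.6]
ee_rot: [180.0, 0.2, 5.2]
force: [-0.2, -0.9, -0.1]
gripper_width: 69.5
gripper_force: 0.0
dock axes [-162.46698546   -5.8130117 ]
t 11.97 at [436.6 163.   70.6] [180.    0.2   5.2] roll 0.015 shift [ 6.8 -0.8 61.6] F [-0.2 -0.9 -0.1]
```

```bash
python3 -m pendant '{"translation":[[0,0,25],[0,0,25],[3,0,11],[8,0,0],[8,0,0],[8,0,0],[8,0,0],[8,0,0]],"roll":[0.015,0,0,0,0,0,0,0],"hand":[60,60,60,60,60,60,60,60]}' 
python3 -m pendant '{"translation":[[7,0,0],[7,0,0],[6,0,0],[6,0,0],[5,0,0],[4,0,0],[3,0,0],[2,0,0]],"roll":[0,0,0,0,0,0,0,0],"hand":[60,60,60,60,60,60,60,60]}'
python3 - <<'E'
from h import *
a=np.radians(4.3); R=np.array([[np.cos(a),-np.sin(a)],[np.sin(a),np.cos(a)]]); O=np.array([598.2,181])
s=env.state(); print("dock axes",R.T@(s["ee_pos"][:2]-O),s["force"],s["ee_rot"])
E
```

```text
time_s: 12.63
ee_pos: [482.2, 165.8, 12.8]
ee_rot: [-180.0, 0.1, 4.1]
force: [-4.1, -0.7, 3.2]
gripper_width: 70.1
gripper_force: 2.0
time_s: 13.3
ee_pos: [522.3, 168.8, 12.1]
ee_rot: [-180.0, 0.0, 4.1]
force: [-3.5, 0.3, 2.5]
gripper_width: 69.3
gripper_force: 2.0
dock axes [-76.61125096  -6.4584834 ] [-3.49194433  0.26432641  2.48368313] [-1.79996387e+02  7.76398603e-03  4.05873469e+00]
```

```bash
python3 -m pendant '{"translation":[[1,0,0],[1,0,0],[1,0,0],[1,0,0],[0,0,0],[0,0,0],[0,0,0],[0,0,0]],"roll":[0,0,0,0,0,0,0,0],"hand":[60,60,60,60,60,60,60,60]}' 
python3 -m pendant '{"translation":[[1,0,0],[1,0,0],[1,0,0],[0,0,0],[0,0,0],[0,0,0],[0,0,0],[0,0,0]],"roll":[0,0,0,0,0,0,0,0],"hand":[60,60,60,60,60,60,60,60]}'
```

```text
time_s: 13.97
ee_pos: [526.3, 169.1, 12.1]
ee_rot: [-180.0, -0.0, 4.1]
force: [-1.4, 0.1, 0.4]
gripper_width: 69.9
gripper_force: 0.9
time_s: 14.63
ee_pos: [527.5, 169.1, 12.1]
ee_rot: [180.0, 0.2, 4.1]
force: [-6.1, 1.2, 3.7]
gripper_width: 69.7
gripper_force: 3.1
```

```bash
python3 -m pendant '{"translation":[[1,0,0],[1,0,0],[1,0,0],[0,0,0],[0,0,0],[0,0,0],[0,0,0],[0,0,0]],"roll":[0,0,0,0,0,0,0,0],"hand":[60,60,60,60,60,60,60,60]}'
```

```text
time_s: 15.3
ee_pos: [527.6, 168.9, 11.8]
ee_rot: [179.9, 0.5, 4.1]
force: [-11.0, -0.4, 8.5]
gripper_width: 69.9
gripper_force: 6.0
```

```bash
python3 -m pendant '{"translation":[[-6,0,0],[-12,0,0],[0,0,-30],[0,0,-30],[10,16,-30],[25,34,-10],[30,40,0],[26,33,0]],"roll":[0,0,0,0,0,0,0,0],"hand":[60,60,60,60,60,60,60,60]}' >/dev/null
python3 -m pendant '{"translation":[[0,0,0],[0,0,0],[0,0,0],[0,0,0],[0,0,0],[0,0,0],[0,0,0],[0,0,0]],"roll":[-0.12,-0.12,-0.12,-0.12,-0.12,-0.12,-0.12,-0.12],"hand":[60,60,60,60,60,60,60,60]}' >/dev/null
python3 -m pendant '{"translation":[[0,0,0],[0,0,0],[0,0,0],[0,0,0],[0,0,0],[0,0,0],[0,0,0],[0,0,0]],"roll":[-0.12,-0.12,-0.12,-0.12,-0.12,-0.01,0,0],"hand":[60,60,60,60,60,60,60,60]}'
python3 - <<'E'
from h import *
a=np.radians(4.3); R=np.array([[np.cos(a),-np.sin(a)],[np.sin(a),np.cos(a)]]); O=np.array([598.2,181])
t=O+R@[0,-125]; go(*t,11,94.3)
p=env.grab_frame("wrist"); H=hsv(p)
b=(H[...,0]>100)&(H[...,0]<130)&(H[...,1]>150)&(H[...,2]>60)
n,l,s,c=cv2.connectedComponentsWithStats(b.astype(np.uint8)); k=1+np.argmax(s[1:,4])
r=cv2.minAreaRect(onplane(p,np.argwhere(l==k)[:,::-1],28)[:,:2].astype(np.float32)); print("blue",r,"dock",R.T@(np.array(r[0])-O))
E
```

```text
time_s: 17.3
ee_pos: [607.5, 59.7, 111.9]
ee_rot: [179.9, 0.0, 93.9]
force: [-0.0, 1.0, -0.3]
gripper_width: 69.5
gripper_force: 0.0
t 17.3 at [607.5  59.7 111.9] [179.9   0.   93.9] roll -0.008 shift [-3.400e+00 -1.000e-01  1.009e+02] F [-0.   1.  -0.3]
blue ((599.381103515625, 163.68646240234375), (92.04341125488281, 113.61717224121094), 4.258607387542725) dock [ -0.12036814 -17.35335994]
```

```bash
python3 -m pendant '{"translation":[[-3,0,30],[0,0,30],[0,0,30],[0,0,10],[4,0,0],[5,0,0],[5,0,0],[4,0,0]],"roll":[-0.008,0,0,0,0,0,0,0],"hand":[60,60,60,60,60,60,60,60]}' 
python3 -m pendant '{"translation":[[3,0,0],[3,0,0],[2,0,0],[2,0,0],[1,0,0],[1,0,0],[1,0,0],[0,0,0]],"roll":[0,0,0,0,0,0,0,0],"hand":[60,60,60,60,60,60,60,60]}'
python3 - <<'E'
from h import *
a=np.radians(4.3); R=np.array([[np.cos(a),-np.sin(a)],[np.sin(a),np.cos(a)]]); O=np.array([598.2,181])
s=env.state(); print("dock axes",R.T@(s["ee_pos"][:2]-O),s["force"],s["ee_rot"])
E
```

```text
time_s: 18.02
ee_pos: [607.1, 75.7, 13.8]
ee_rot: [179.8, -0.0, 94.5]
force: [0.0, 0.5, 0.4]
gripper_width: 69.8
gripper_force: 0.0
time_s: 18.68
ee_pos: [604.6, 87.7, 11.7]
ee_rot: [180.0, -0.0, 94.5]
force: [0.1, -4.1, 2.5]
gripper_width: 69.8
gripper_force: 1.7
dock axes [ -0.58377689 -93.54786544] [ 0.05581499 -4.12464588  2.49521802] [ 1.79988937e+02 -4.19402561e-03  9.44625169e+01]
```

```bash
python3 -m pendant '{"translation":[[1,0,0],[1,0,0],[1,0,0],[1,0,0],[0,0,0],[0,0,0],[0,0,0],[0,0,0]],"roll":[0,0,0,0,0,0,0,0],"hand":[60,60,60,60,60,60,60,60]}' 
python3 -m pendant '{"translation":[[1,0,0],[1,0,0],[1,0,0],[0,0,0],[0,0,0],[0,0,0],[0,0,0],[0,0,0]],"roll":[0,0,0,0,0,0,0,0],"hand":[60,60,60,60,60,60,60,60]}'
```

```text
time_s: 19.35
ee_pos: [604.5, 88.1, 11.8]
ee_rot: [-180.0, 0.3, 94.5]
force: [1.7, -15.3, 4.1]
gripper_width: 69.9
gripper_force: 7.5
time_s: 20.02
ee_pos: [604.3, 88.2, 11.9]
ee_rot: [-180.0, 0.5, 94.5]
force: [1.4, -24.1, 3.8]
gripper_width: 69.6
gripper_force: 12.1
```

```bash
python3 -m pendant '{"translation":[[-8,0,0],[-12,0,0],[-20,0,-20],[0,0,-40],[0,0,-40],[0,0,-40],[0,0,-40],[0,0,0]],"roll":[0,0,0,0,0,0,0,0],"hand":[60,60,60,60,60,60,60,60]}' >/dev/null
python3 -m pendant '{"translation":[[20,0,0],[30,0,0],[40,0,0],[40,0,0],[30,0,0],[10,0,0],[0,0,0],[0,0,0]],"roll":[0,0,0,0,0,0,0,0],"hand":[120,120,120,120,120,120,120,120]}'
python3 - <<'E'
from h import *
p=env.grab_frame("wrist"); H=hsv(p); C=cloud(p)
cv2.imwrite("pics/o3.png",ortho(p,28,500,680,70,310,0.4)[:,:,::-1])
b=(H[...,0]>100)&(H[...,0]<130)&(H[...,1]>150)&(H[...,2]>60)
n,l,s,c=cv2.connectedComponentsWithStats(b.astype(np.uint8)); k=1+np.argmax(s[1:,4])
print(cv2.minAreaRect(onplane(p,np.argwhere(l==k)[:,::-1],28)[:,:2].astype(np.float32)))
from dk import dock
E
```

```text
time_s: 21.35
ee_pos: [593.4, 224.2, 191.0]
ee_rot: [-179.9, 0.0, 94.5]
force: [-1.1, -0.1, 0.2]
gripper_width: 48.5
gripper_force: 0.0
((597.175537109375, 189.886474609375), (92.734375, 111.7978744506836), 4.635061740875244)
```

View pics/o3.png

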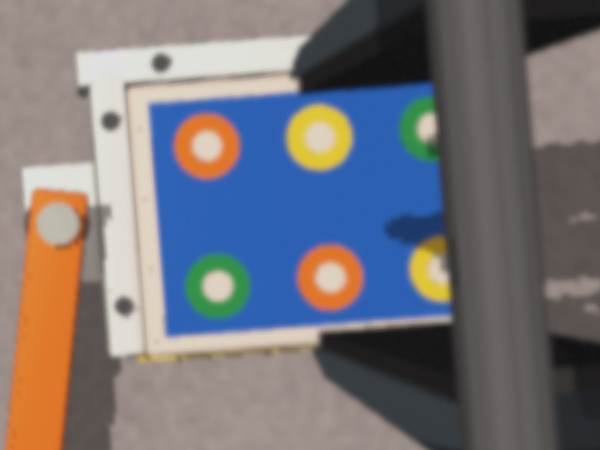

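The board looks flush with both fences: corner at about (128,85), no visible gap along either inner edge. A second light +x push will confirm it, and it lies on the way to the knob.

```bash
python3 -m pendant '{"translation":[[-10,-15,0],[-15,-25,0],[-15,-30,0],[-8,-30,0],[0,-10,0],[0,0,0],[0,0,0],[0,0,0]],"roll":[0,0,0,0.12,0.12,0.12,0.12,0.12],"hand":[60,60,60,60,60,60,60,60]}' >/dev/null
python3 -m pendant '{"translation":[[0,0,0],[0,0,0],[0,0,0],[0,0,0],[0,0,0],[0,0,0],[0,0,0],[0,0,0]],"roll":[0.12,0.12,0.12,0.12,0.12,0.12,0.12,0.12],"hand":[60,60,60,60,60,60,60,60]}'
python3 - <<'E'
from h import *
a=np.radians(4.3); R=np.array([[np.cos(a),-np.sin(a)],[np.sin(a),np.cos(a)]]); O=np.array([598.2,181])
t=O+R@[-95,-5]; go(*t,12,4.3)
E
```

```text
time_s: 22.73
ee_pos: [488.0, 167.2, 191.7]
ee_rot: [180.0, 0.0, 4.6]
force: [-0.5, 0.7, -0.3]
gripper_width: 70.4
gripper_force: 0.0
t 22.73 at [488.  167.2 191.7] [180.    0.    4.6] roll 0.005 shift [ 16.   -0.5 179.7] F [-0.5  0.7 -0.3]
```

```bash
python3 -m pendant '{"translation":[[0,0,30],[0,0,35],[0,0,35],[0,0,35],[0,0,30],[0,0,15],[5,0,0],[8,0,0]],"roll":[0.005,0,0,0,0,0,0,0],"hand":[60,60,60,60,60,60,60,60]}' >/dev/null
python3 -m pendant '{"translation":[[8,0,0],[6,0,0],[4,0,0],[3,0,0],[2,0,0],[1,0,0],[0,0,0],[0,0,0]],"roll":[0,0,0,0,0,0,0,0],"hand":[60,60,60,60,60,60,60,60]}'
python3 -m pendant '{"translation":[[1,0,0],[1,0,0],[1,0,0],[1,0,0],[1,0,0],[0,0,0],[0,0,0],[0,0,0]],"roll":[0,0,0,0,0,0,0,0],"hand":[60,60,60,60,60,60,60,60]}'
```

```text
time_s: 24.07
ee_pos: [524.5, 172.2, 11.8]
ee_rot: [-180.0, 0.0, 4.8]
force: [-0.5, 0.2, -0.5]
gripper_width: 69.6
gripper_force: 0.0
time_s: 24.73
ee_pos: [526.8, 171.8, 11.3]
ee_rot: [179.9, 0.4, 4.8]
force: [-7.0, -1.2, 4.5]
gripper_width: 69.5
gripper_force: 3.4
```

```bash
python3 -m pendant '{"translation":[[1,0,0],[1,0,0],[1,0,0],[1,0,0],[0,0,0],[0,0,0],[0,0,0],[0,0,0]],"roll":[0.01,0,0,0,0,0,0,0],"hand":[60,60,60,60,60,60,60,60]}'
python3 -m pendant '{"translation":[[-8,0,0],[-12,0,0],[-20,0,-30],[-10,-10,-40],[0,-20,-40],[0,-20,-40],[0,-20,0],[0,-8,0]],"roll":[0,0,0,0,0,0,0.1,0.1],"hand":[125,125,125,125,125,125,125,125]}'
python3 - <<'E'
from h import *
p=env.grab_frame("wrist"); H=hsv(p); C=cloud(p)
a=np.radians(4.3); R=np.array([[np.cos(a),-np.sin(a)],[np.sin(a),np.cos(a)]]); O=np.array([598.2,181])
for r in env.regions_of(p,"keeper_knob")[:2]:
    m=r["pixels"]; P=C[m&(H[...,2]<80)&(C[...,2]>80)&(C[...,2]<95)]; print("knob",r["score"],len(P),np.median(P,0),P.min(0),P.max(0))
    og=m&(H[...,0]<17)&(H[...,1]>150); print(np.median(C[og],0))
cv2.imwrite("pics/o4.png",ortho(p,87,420,660,180,380,0.5)[:,:,::-1])
go(492,298,130,-6)
E
```

```text
time_s: 25.4
ee_pos: [527.4, 172.2, 11.1]
ee_rot: [179.9, 0.8, 4.2]
force: [-14.0, 0.9, 9.1]
gripper_width: 69.7
gripper_force: 6.9
time_s: 26.07
ee_pos: [481.6, 247.1, 159.0]
ee_rot: [-179.7, -0.5, -7.4]
force: [-0.2, 0.2, -0.6]
gripper_width: 46.5
gripper_force: 0.0
knob 0.63 318 [492.05969846 296.38324403  86.93853909] [483.47049097 288.45353021  80.06859536] [499.9953511  305.22661584  88.88409231]
[544.52240572 291.19069627  43.11189866]
t 26.17 at [480.1 245.6 156.3] [-179.9   -0.2   -7.1] roll -0.019 shift [  6.3 -53.4  26.3] F [-0.2 -0.9 -0.3]
```

View pics/o4.png

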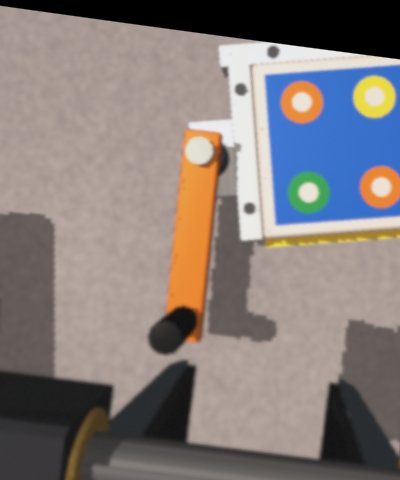

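Knob top is at (165,337) in the ortho view, so (491.5,297.5,87), which agrees with the earlier view. The pin at (199,150) fits pivot (590,288). Now I straddle the knob with the closing line along the tangent.

```bash
python3 -m pendant '{"translation":[[2,-15,0],[2,-18,0],[2,-15,0],[0,-4,10],[0,0,15],[0,0,0],[0,0,0],[0,0,0]],"roll":[-0.019,0,0,0,0,0,0,0],"hand":[145,145,145,145,145,145,145,145]}'
python3 -c "
from h import *
go(492,297.5,55,-6)"
```

```text
time_s: 26.83
ee_pos: [491.3, 294.8, 130.4]
ee_rot: [180.0, 0.0, -6.1]
force: [-0.2, 0.4, 1.0]
gripper_width: 39.4
gripper_force: 0.0
t 26.83 at [491.3 294.8 130.4] [180.    0.   -6.1] roll -0.002 shift [ 0.4 -2.8 75.4] F [-0.2  0.4  1. ]
```

Descend and engage with the trailing finger.

```bash
python3 -m pendant '{"translation":[[0,-2.5,15],[0,0,15],[0,0,15],[0,0,15],[0,0,15],[0,0,0],[0,0,0],[0,0,0]],"roll":[0,0,0,0,0,0,0,0],"hand":[145,145,145,145,145,145,145,145]}'
python3 -m pendant '{"translation":[[0,3,0],[0,3,0],[0,3,0],[0,2,0],[1,6,0],[1,8,0],[1,8,0],[1,8,0]],"roll":[0,0,0,0,-0.06,-0.08,-0.08,-0.08],"hand":[145,145,145,145,145,145,145,145]}'
python3 - <<'E'
from h import *
s=env.state(); v=s["ee_pos"][:2]-[590.1,287.7]; print("r",np.hypot(*v),"theta",np.degrees(np.arctan2(v[1],v[0]))%360,s["ee_rot"],s["force"])
E
```

```text
time_s: 27.5
ee_pos: [492.3, 297.9, 56.8]
ee_rot: [-179.9, -0.1, -6.1]
force: [-0.1, 0.8, 0.6]
gripper_width: 39.2
gripper_force: 0.0
time_s: 28.17
ee_pos: [494.9, 256.8, 56.1]
ee_rot: [-179.9, -0.1, 11.3]
force: [1.2, 1.6, 0.2]
gripper_width: 39.2
gripper_force: 0.6
r 100.13884338456141 theta 197.98937587547854 [-1.79942888e+02 -9.82352621e-02  1.12676340e+01] [1.18375831 1.56964326 0.24267629]
```

```bash
python3 -m pendant '{"translation":[[1.3,10,0],[1.3,10,0],[1.3,10,0],[1.3,10,0],[1.3,10,0],[1.3,10,0],[1.3,10,0],[1.3,10,0]],"roll":[-0.1,-0.1,-0.1,-0.1,-0.1,-0.1,-0.1,-0.1],"hand":[145,145,145,145,145,145,145,145]}'
python3 - <<'E'
from h import *
s=env.state(); v=s["ee_pos"][:2]-[590.1,287.7]; print("r",np.hypot(*v),"theta",np.degrees(np.arctan2(v[1],v[0]))%360,s["ee_rot"],s["force"])
E
```

```text
time_s: 28.83
ee_pos: [543.4, 195.0, 55.8]
ee_rot: [-180.0, -0.0, 57.1]
force: [-0.7, 0.6, -0.0]
gripper_width: 39.0
gripper_force: 0.6
r 103.85407004289762 theta 243.26251721163413 [-1.79968126e+02 -3.31045141e-02  5.71306917e+01] [-0.72155029  0.61366848 -0.0368362 ]
```

```bash
python3 -m pendant '{"translation":[[2,10,0],[2,10,0],[2,10,0],[2,9,0],[1.5,8,0],[1,5,0],[0,2,0],[0,1,0]],"roll":[-0.1,-0.1,-0.1,-0.1,-0.08,-0.06,-0.04,0],"hand":[145,145,145,145,145,145,145,145]}'
python3 - <<'E'
from h import *
s=env.state(); v=s["ee_pos"][:2]-[590.1,287.7]; print("r",np.hypot(*v),"theta",np.degrees(np.arctan2(v[1],v[0]))%360,s["ee_rot"],s["force"])
E
```

```text
time_s: 29.5
ee_pos: [597.8, 186.3, 55.4]
ee_rot: [-179.9, 0.0, 90.1]
force: [-1.2, -0.5, 0.0]
gripper_width: 39.3
gripper_force: 0.5
r 101.67272174157938 theta 274.3535002128874 [-1.79941639e+02  1.65486836e-02  9.01342388e+01] [-1.2302689  -0.45145656  0.02676506]
```

```bash
python3 -m pendant '{"translation":[[0,2,0],[0,2,0],[0,2,0],[0,2,0],[0,1,0],[0,1,0],[0,1,0],[0,0,0]],"roll":[-0.03,-0.03,0,0,0,0,0,0],"hand":[145,145,145,145,145,145,145,145]}'
python3 -m pendant '{"translation":[[0,1,0],[0,1,0],[0,1,0],[0,0,0],[0,0,0],[0,0,0],[0,0,0],[0,0,0]],"roll":[0,0,0,0,0,0,0,0],"hand":[145,145,145,145,145,145,145,145]}'
```

```text
time_s: 30.17
ee_pos: [609.2, 187.2, 55.5]
ee_rot: [180.0, -0.0, 93.5]
force: [-0.5, -0.5, 0.2]
gripper_width: 39.2
gripper_force: 0.3
time_s: 30.83
ee_pos: [609.9, 187.2, 55.4]
ee_rot: [-179.7, 0.0, 93.5]
force: [-6.6, -1.0, 3.6]
gripper_width: 39.5
gripper_force: 3.0
```

```bash
python3 -m pendant '{"translation":[[0,1,0],[0,1,0],[0,0,0],[0,0,0],[0,0,0],[0,-4,0],[0,-6,0],[0,-5,0]],"roll":[0,0,0,0,0,0,0,0],"hand":[145,145,145,145,145,145,145,145]}'
python3 -m pendant '{"translation":[[0,0,0],[0,0,0],[0,0,-15],[0,0,-30],[0,0,-40],[0,0,-40],[0,0,-30],[0,0,-10]],"roll":[0,0,0,0,0,0,0,0],"hand":[145,145,145,145,145,145,145,145]}'
python3 -m pendant '{"translation":[[25,0,-10],[25,0,-10],[20,0,-10],[5,0,0],[0,0,0],[0,0,0],[0,0,0],[0,0,0]],"roll":[0,0,0,0,0,0,0,0],"hand":[145,145,145,145,145,145,145,145]}'
python3 - <<'E'
from h import *
p=env.grab_frame("wrist"); H=hsv(p); C=cloud(p)
cv2.imwrite("pics/o5.png",ortho(p,28,500,680,70,310,0.4)[:,:,::-1])
for r in env.regions_of(p,"keeper_knob")[:2]:
    m=r["pixels"]; P=C[m&(H[...,2]<80)&(C[...,2]>80)&(C[...,2]<95)]; print("knob",r["score"],len(P),np.median(P,0))
a=np.radians(4.3); R=np.array([[np.cos(a),-np.sin(a)],[np.sin(a),np.cos(a)]]); O=np.array([598.2,181])
print("expected",O+R@[0,7])
E
```

```text
time_s: 31.5
ee_pos: [599.4, 186.8, 55.8]
ee_rot: [179.9, -0.0, 93.5]
force: [-0.2, 0.8, -0.1]
gripper_width: 39.3
gripper_force: 0.0
time_s: 32.17
ee_pos: [601.9, 187.4, 226.8]
ee_rot: [179.4, -0.1, 93.5]
force: [1.4, 0.9, 0.3]
gripper_width: 39.2
gripper_force: 0.0
time_s: 32.83
ee_pos: [594.3, 260.2, 249.7]
ee_rot: [-179.9, 0.0, 93.5]
force: [0.7, -0.4, -0.3]
gripper_width: 39.4
gripper_force: 0.0
knob 0.96 157 [597.9794742  190.10693901  86.81423667]
expected [597.67514891 187.98029593]
```

View pics/o5.png

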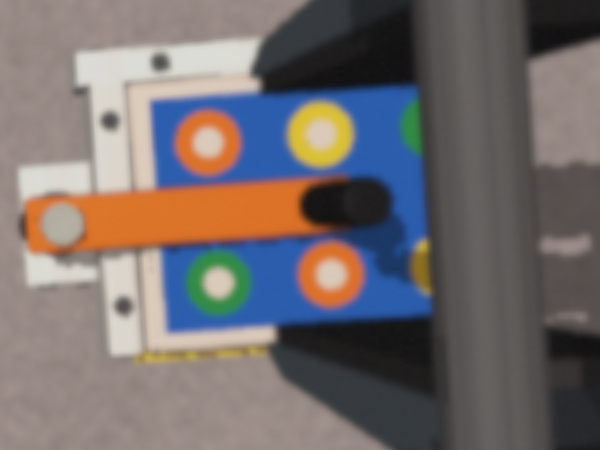

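The keeper lies over the board parallel to the far fence: pin at (60,222), knob at (365,202). The board sits flush in the corner at about (128,85), and the robot is clear of everything.

```bash
python3 -c "
from workcell import env
print(env.job_done())"
```

```text
the job is handed in; nothing more can be done
None
```

The board is docked square against both fences, the orange keeper arm is swung over it to its stop, no bystander was touched as far as I could tell, and the job was handed in at about 33 s of the 67 s allowed.

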